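Zero the tape winder's counter and hold the tape roll ready over its hub

TASK

I am about to wind off a measured length of tape: first turn the black reset knob of the tape winder's length counter anticlockwise (seen from above) all the way back to its zero stop. Then pick up the roll of tape that lies on the open part of the desk (not the one at the back by the drawers), carry it over the things standing in between and over the winder's tear bar without bumping any of them, and hold it still, level and centred about a centimetre above the tip of the winder's hub, touching nothing but your fingers, so that I can press it on myself. Finish while holding it there - do not lower it onto the hub or let go - and leave everything else standing where it is.

Things in the scene. Friction and masses are not known exactly. Their poses are not given: they have to be found in the camera images.
- winder: tape winder, fixed to the desk: low white case 150 (x) x 190 (y) x 36 mm high. Origin under its centre, on the desk; own -x is its front, +y its left; yaw up to 0.25 rad either way. On the deck at y = +45 mm a flat metal turntable (diameter 72, 6 thick) with the hub in its centre; at x = -66 mm, in front of the hub, the tear bar; at x = 0, y = -60 mm the length counter with its knob
- hub_top (a point): centre of the tip of the hub, a plain grey upright pin, diameter 18, 24 mm high, narrowing over the last 4 mm; the tip is 66 mm above the desk. Axes as the winder's
- tear_bar (a point): middle of the top edge of the tear bar: a level steel bar on two posts, 88 mm long along the winder's y, 6 mm thick, top 90 mm above the desk, 66 mm from the hub's axis
- counter (a joint): reset knob of the length counter, rad. 0 = zero stop (hard stop); positive is clockwise seen from above, up to 1.6; it starts between 0.7 and 1.4. Light friction (about 0.03 N m), it stays where it is left; no spring
- counter_grip (a point): point to grip on the knob, on its vertical axis, 73 mm above the desk. The knob is an upright bar 42 long, 14 thick and 32 mm high (top at 80 mm) on a disc of diameter 44 (top at 50 mm). The point turns with the knob: its x axis runs along the bar; the end with the white line points to the winder's front (-x) at zero
- tape_roll: the roll of tape, lying flat on the open desk left of the row of obstacles (a similar one at the far back is not it): a ring of outer diameter 56, hole diameter 28, 19 mm high, about 30 g. Origin at the centre of its underside, z axis up through the hole. It can be gripped from above across the full 56 mm or by one side of its 14 mm wide rim
- mug_1: obstacle, must stay: two-tone mug 82 mm across, 97 mm high, 114 mm with its handle; origin under the middle of mug and handle. It, the glue stick and the ink bottle stand in a row between the roll and the winder, in any order
- glue_stick: obstacle, must stay: glue stick standing upright, diameter 22, 90 mm high; origin under its centre
- ink_bottle: obstacle, must stay: small ink bottle, 43 mm across, 58 mm high; origin under its centre
- thread_spool: bystander, must stay: cotton reel, diameter 28, 35 mm high, beyond the tape roll; origin under its centre
- tea_candle: bystander, must stay: tea candle in a metal cup, diameter 38, 17 mm high, beyond the tape roll; origin under its centre

How it is judged:
By the outcome, as a careful person would: the job done as asked, in the order asked, and still so for the second after the job is handed in, while the arm keeps its last pose, push and grip.
It also fails if it takes over 61 s, if anything falls off the work surface, if the arm or the gripper's body presses on something with over 40 N, if the wrist force passes 120 N, or if a joint passes its speed limit or range.

ROBOT

A 7-joint arm with a two-finger parallel gripper is mounted at the origin on a cart in front of the work surface, level with it; the furniture and walls round the work are solid. World frame = base frame: x ahead of the robot, y to its left, z up, the work surface at z = 0. Lengths are in m, angles in rad, forces in N, time in s.
With the tool pointing down it reaches from about 0.375 to 0.925 m from the base axis. Payload 3.1 kg.
Tool frame: the origin (TCP) lies on the centre line of the jaws, within the pads' length; the fingertips stand 8 mm ahead of it and the grasp point (between the pads) lies 11 mm behind it (tcp_to_tips is the z of the fingertips in the tool frame, in m); z points along the fingers, y is the line along which they close (so a half turn about z gives the same grasp; the last joint's range is limited). The gripper opens to 85 mm and grips with 20 to 120 N. Pads are 22 mm wide; open, the fingers measure 114 mm over their backs; the gripper's body (76 mm by 85 mm) begins 54 mm behind the grasp point. The pads swing forward as they close: fully open they stand 13 mm farther back than shut.
Start: joints at [1.076, 0.383, 0.044, 1.598, -0.018, 1.161, -0.05], TCP at [0.251, -0.599, 0.239] pointing down, gripper open.
Joint ranges: [-2.61, 2.61], [-0.41, 2.15], [-1.48, 1.57], [0, 2.5], [-1.57, 4.71], [0.05, 1.97], [-2.85, 2.85]. Speed limits (rad/s): [2.79, 2.79, 3.14, 3.14, 3.14, 3.14, 3.14].

INTERFACE

Orientations are given as a 3x3 rotation matrix whose columns are the frame's x, y, z axes.
In Python, from plant import get_obs, get_image, sign_off, tcp_to_tips gives the robot as it stands. The module is installed in compiled form; this text tells all that it offers.
- The arm moves only by the tool play_rows, never from a script. Its argument "commands" is a list of rows, each a list of 3 entries, a list of its own where there are three numbers: the opening, from -1 (shut) to 1 (fully open), then the shift along the tool's x, y, z in m, then the turn, a rotation vector about the tool's x, y, z in degrees. In form: [[grip, [dx, dy, dz], [ax, ay, az]], ...]. A call has 1 to 5 rows; each row shifts and turns the commanded pose from where the row before left it, along the tool's axes as they then stand; what a row does not reach is not made up. A row lasts 1/10 s, in which the tool goes at most 50 mm and 8.59 degrees, less where a joint would pass 70% of its speed; a pose out of reach is approached as far as the arm can. A call with a gripper value outside its range is refused whole. The fingers move at their own pace and stop on an object; "grip_force" is the grip in N (left out, the last holds). Time passes only in rows, so rows that do not move let the fingers close. It gives the time, the measured TCP pose, the force, the opening and the grip force at its end, in the units of the state.
- get_obs(): the state, without advancing time (a new reading comes with each control period).
- get_image(name): name is "scene" or "top" or "wrist"; returns a dict with "pixels" (400x640x3 uint8, red, green, blue), "fx", "fy", "cx", "cy" (pixels), "extrinsics" (4x4, takes a point from camera to world coordinates); the wrist camera has in their place "hand_eye" (4x4, takes a point from camera to tool coordinates, whose origin is the TCP and whose axes are the flange's). Camera axes: x right, y down, z forward; pixel columns grow to the right and rows downward; lengths in m; the calibration is good to about 2 mm. A picture is of the moment at which its call begins: read the wrist's pose just before it. There is no depth.
- sign_off(): hands the job in; it is judged then, once.
The state is a dict: "time": time; "joint_pos": joint angles; "joint_velocities": joint speeds; "joint_torque": joint torques, N m; "ee_pos": TCP position; "ee_rot": TCP orientation; "contact_force": force on the tool from outside, world axes, zero at the start; "torque": the same for the moment, N m; "grip_width": opening from 0.0 (shut) to 1.0 (fully open); "grasp_force": force on a finger pad.
Only numpy, scipy, OpenCV 4.12 (cv2) and the standard library are available. Lean on these libraries where they do the work, as an engineer would, in place of code of your own. Each camera call takes 0.05 s, during which the arm holds its last target. There are 200 camera calls.

## Working session

There is one attempt and no reset: what is moved stays moved. The work goes in short steps, Python scripts to look and compute and a tool call to move; the robot and the scene stay as the last step left them, time stands still between calls to the robot, and variables do not carry over. Pictures are saved under pics/ and viewed, at most 13 in all, crops included, and the job is handed in when it is done.

Besides the shell and the picture viewer there is one more tool, called after "Emit:" by a JSON object that holds its "api" and its "payload". play_rows: Moves the arm, as the interface text tells. Its arguments: {"type":"object","properties":{"commands":{"type":"array"},"grip_force":{"type":"number"}},"required":["commands"]}

```bash
mkdir -p pics; cat > h.py <<'E'
import numpy as np,cv2
from plant import get_obs,get_image,tcp_to_tips
def snap(n,f):
    o=get_obs(); im=get_image(n); cv2.imwrite(f'pics/{f}.png',im['pixels'][:,:,::-1])
    if 'extrinsics' in im: T=np.array(im['extrinsics'])
    else:
        W=np.eye(4);W[:3,:3]=o['ee_rot'];W[:3,3]=o['ee_pos'];T=W@np.array(im['hand_eye'])
    np.savez(f'pics/{f}.npz',T=T,k=[im['fx'],im['fy'],im['cx'],im['cy']]); return o
def back(f,u,v,z):
    d=np.load(f'pics/{f}.npz');T=d['T'];fx,fy,cx,cy=d['k']
    r=T[:3,:3]@np.array([(u-cx)/fx,(v-cy)/fy,1]);c=T[:3,3]
    return (c+r*(z-c[2])/r[2]).round(4)
def proj(f,p):
    d=np.load(f'pics/{f}.npz');T=d['T'];fx,fy,cx,cy=d['k']
    q=T[:3,:3].T@(np.array(p)-T[:3,3]);return (np.array([fx*q[0],fy*q[1]])/q[2]+[cx,cy]).round(1)
E
python3 - <<'E'
from h import *
np.set_printoptions(precision=4,suppress=True)
o=snap('top','t0');snap('scene','s0')
print(o['ee_pos'],o['ee_rot'],tcp_to_tips,o['grip_width'],o['time'])
for f in('t0','s0'):
    d=np.load(f'pics/{f}.npz');print(d['T'],d['k'])
E
```

```text
[ 0.2509 -0.5986  0.2379] [[ 0.9223  0.3866 -0.0011]
 [ 0.3866 -0.9223  0.0024]
 [-0.0001 -0.0027 -1.    ]] 0.008 0.9990156145931475 0.0
[[ 0.0163 -0.9983  0.0556  0.461 ]
 [-0.9997 -0.0153  0.0192  0.0122]
 [-0.0183 -0.0559 -0.9983  1.2553]
 [ 0.      0.      0.      1.    ]] [480.3042 480.3042 320.2611 198.2521]
[[-0.587  -0.6971  0.4116  0.1097]
 [-0.8096  0.5074 -0.2951  0.3433]
 [-0.0031 -0.5065 -0.8622  0.9912]
 [ 0.      0.      0.      1.    ]] [407.3771 407.3771 327.9838 202.8478]
```

View pics/t0.png

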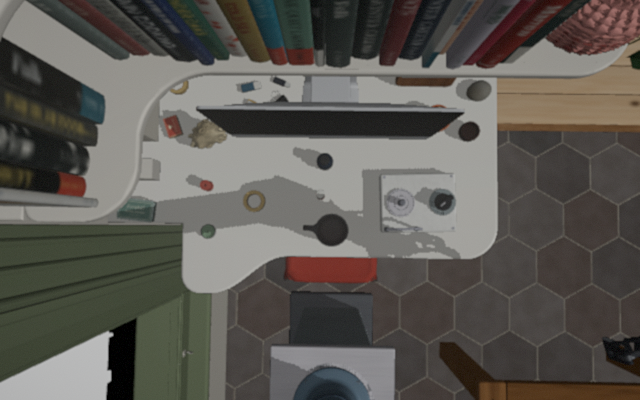

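View pics/s0.png

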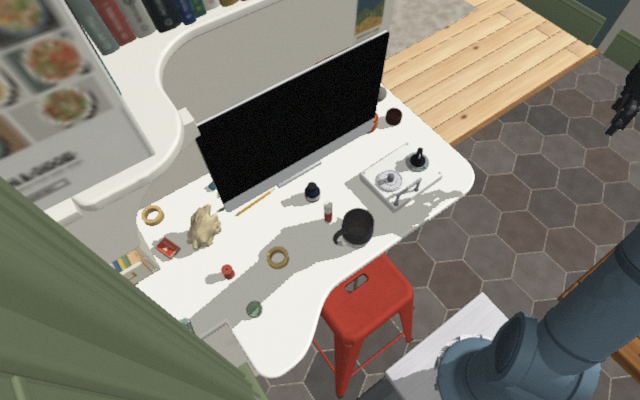

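The top view shows the roll at (254,201), the ink bottle (324,160), glue stick (320,195), mug (331,230), winder centre (418,202) and knob (442,201). The monitor lies behind at row ~120.

```bash
python3 - <<'E'
from h import *
P={'roll':(254.5,201,.019),'ink':(324.5,160,.058),'glue':(320,195,.09),'mug':(332,230,.097),'mughandle':(305,228,.06),'hub':(400,202,.066),'knob':(442,201,.08),
'wTL':(381,175,.036),'wTR':(452.5,173.5,.036),'wBR':(455,230,.036),'wBL':(383.5,231.5,.036),'spool':(206,185,.035),'candle':(208,231,.017),'monitorL':(198,107,.2),'monitorbot':(340,136,.05)}
for k,(u,v,z) in P.items(): print(k,back('t0',u,v,z))
print(back('s0',388,180,.066),back('s0',420,155,.08),back('s0',277.5,257,.019))
a=cv2.imread('pics/t0.png')[160:245,360:475];b=cv2.imread('pics/s0.png')[135:220,350:465]
cv2.imwrite('pics/c0.png',np.vstack([cv2.resize(x,(400,296),interpolation=cv2.INTER_CUBIC) for x in (a,b)]))
E
```

```text
roll [0.5201 0.2057 0.019 ]
ink [0.6239 0.0261 0.058 ]
glue [0.5338 0.0353 0.09  ]
mug [0.4495 0.0049 0.097 ]
mughandle [0.4529 0.0718 0.06  ]
hub [ 0.521  -0.1623  0.066 ]
knob [ 0.5243 -0.2623  0.08  ]
wTL [ 0.5905 -0.118   0.036 ]
wTR [ 0.5969 -0.299   0.036 ]
wBR [ 0.454  -0.3054  0.036 ]
wBL [ 0.4472 -0.1256  0.036 ]
spool [0.5585 0.3287 0.035 ]
candle [0.4408 0.3246 0.017 ]
monitorL [0.7198 0.309  0.2   ]
monitorbot [ 0.6866 -0.0121  0.05  ]
[ 0.5136 -0.1477  0.066 ] [ 0.519  -0.2663  0.08  ] [0.5195 0.2101 0.019 ]
```

View pics/c0.png

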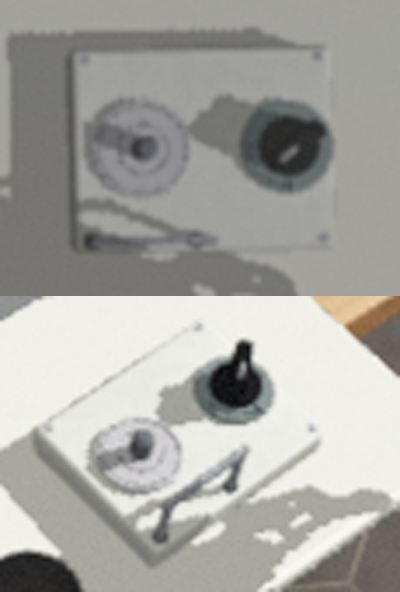

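The crop shows the hub tip at about (401,202) and the knob's white line pointing front-left, so the counter is at about 0.85 rad. Winder yaw is about 0.04. I'm going above the winder.

Emit:
{"api": "play_rows", "payload": {"commands": [[1,[0.037,-0.0235,0],[0,0,0]],[1,[0.037,-0.0235,0],[0,0,0]],[1,[0.037,-0.0235,0],[0,0,0]],[1,[0.037,-0.0235,0],[0,0,0]],[1,[0.037,-0.0235,0],[0,0,0]]]}}

```text
time: 0.6
ee_pos: [0.3769, -0.4178, 0.2388]
ee_rot: [[0.922, 0.386, -0.001], [0.386, -0.922, 0.001], [-0.0, -0.001, -1.0]]
contact_force: [0.7, -0.6, -0.8]
grip_width: 0.999
grasp_force: 0.0
```

Emit:
{"api": "play_rows", "payload": {"commands": [[1,[0.037,-0.0235,0],[0,0,0]],[1,[0.037,-0.0235,0],[0,0,0]],[1,[0.037,-0.0235,0],[0,0,0]],[1,[0.037,-0.0235,0],[0,0,0]],[1,[0.037,-0.0235,0],[0,0,0]]]}}

```text
time: 1.1
ee_pos: [0.5019, -0.2381, 0.2389]
ee_rot: [[0.922, 0.386, -0.001], [0.386, -0.922, 0.0], [-0.001, -0.0, -1.0]]
contact_force: [0.8, -0.8, 0.0]
grip_width: 1.001
grasp_force: 0.0
```

Emit:
{"api": "play_rows", "payload": {"commands": [[1,[0,0,0],[0,0,8.5]],[1,[0,0,0],[0,0,8.5]],[1,[0,0,0],[0,0,8.5]],[1,[0,0,0],[0,0,8.5]],[1,[0,0,0],[0,0,8.5]]]}}

```text
time: 1.6
ee_pos: [0.5012, -0.2395, 0.2386]
ee_rot: [[0.939, -0.344, -0.001], [-0.344, -0.939, 0.001], [-0.001, -0.0, -1.0]]
contact_force: [-1.4, -0.0, 0.0]
grip_width: 1.001
grasp_force: 0.0
```

Emit:
{"api": "play_rows", "payload": {"commands": [[1,[0,0,0],[0,0,8.5]],[1,[0,0,0],[0,0,8.5]],[1,[0,0,0],[0,0,8.5]],[1,[0,0,0],[0,0,0]],[1,[0,0,0],[0,0,0]]]}}

```text
time: 2.1
ee_pos: [0.5013, -0.2396, 0.2388]
ee_rot: [[0.706, -0.708, -0.001], [-0.708, -0.706, 0.0], [-0.001, 0.0, -1.0]]
contact_force: [0.3, 0.5, 0.9]
grip_width: 1.001
grasp_force: 0.0
```

```bash
python3 - <<'E'
from h import *
np.set_printoptions(precision=4,suppress=True)
o=snap('wrist','w1');print(o['time'],o['ee_pos'],o['ee_rot'],o['joint_pos'])
d=np.load('pics/w1.npz');print(d['T'],d['k'])
print(proj('w1',(.524,-.272,.08)),proj('w1',(.52,-.167,.066)))
E
```

```text
2.1 [ 0.5013 -0.2396  0.2388] [[ 0.7061 -0.7081 -0.0009]
 [-0.7081 -0.7061  0.0003]
 [-0.0008  0.0004 -1.    ]] [ 0.4451  0.2108 -0.0833  1.8236  0.0195  1.1088 -2.0027]
[[-0.7083 -0.6752 -0.206   0.554 ]
 [-0.7059  0.6776  0.2064 -0.2911]
 [ 0.0003  0.2916 -0.9565  0.3724]
 [ 0.      0.      0.      1.    ]] [305.9358 305.9358 319.9611 203.0676]
[328.1 148.1] [260.2 219.7]
```

View pics/w1.png

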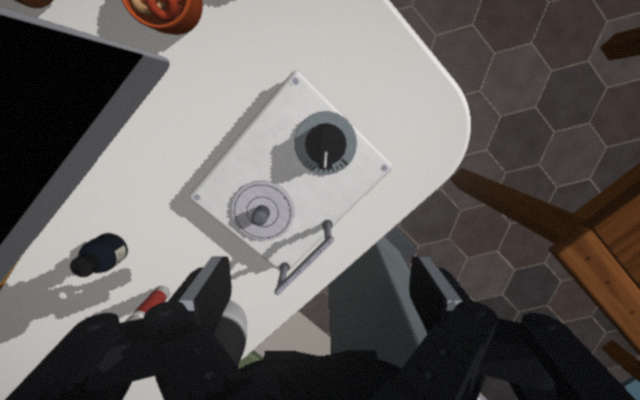

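The wrist view shows the knob near (326,146) with its white line at (325,158), the hub tip at (261,214) and the tear bar from (281,282) to (326,232). I'm zooming in on those for numbers.

```bash
python3 - <<'E'
from h import *
a=cv2.imread('pics/w1.png')[95:295,215:395]
a=cv2.resize(a,None,fx=3.3,fy=3,interpolation=cv2.INTER_CUBIC)
a=np.clip(a.astype(float)*1.6,0,255)
cv2.imwrite('pics/c1.png',a[:600])
E
```

```text
[ WARN:0@0.623] global loadsave.cpp:1063 imwrite_ Unsupported depth image for selected encoder is fallbacked to CV_8U.
```

View pics/c1.png

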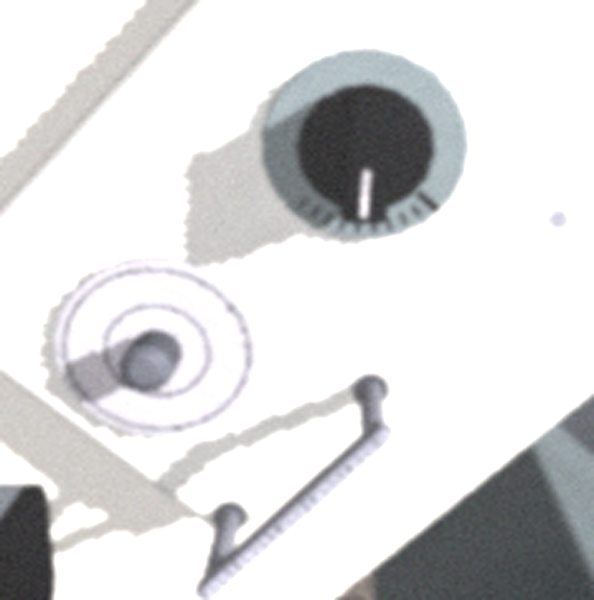

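```bash
python3 - <<'E'
from h import *
c=lambda u,v,z:back('w1',215+u/3.3,95+v/3,z)
D=c(366,147,.05);a=c(367,170,.08);b=c(363,217,.08);H=c(148,365,.066);t1=c(206,588,.09);t2=c(384,433,.09);T=c(152,348,.042)
print(D,a,b,H,T,t1,t2,np.linalg.norm((t1-t2)))
w=(t1-t2); print('yaw bar',np.arctan2(-w[0],w[1])); w=H-D;print('yaw hub-knob',np.arctan2(-w[0],w[1]),np.hypot(w[0],w[1]))
w=b-a;print('line dir',np.arctan2(w[1],w[0]),'len',np.hypot(*w[:2]))
w=b-D;print('dir from axis',np.arctan2(w[1],w[0]),np.hypot(*w[:2]))
E
```

```text
[ 0.5255 -0.2714  0.05  ] [ 0.5229 -0.2684  0.08  ] [ 0.513 -0.257  0.08 ] [ 0.5226 -0.1693  0.066 ] [ 0.5237 -0.1658  0.042 ] [ 0.4564 -0.1295  0.09  ] [ 0.4583 -0.2114  0.09  ] 0.08192203610750895
yaw bar 0.023194862678840522
yaw hub-knob 0.02839589137125905 0.10214117680935536
line dir 2.2858880260737204 len 0.015098675438593973
dir from axis 2.2856796276188853 0.01906856051200504
```

Emit:
{"api": "play_rows", "payload": {"commands": [[1,[0.039,0.006,0],[0,0,0]],[1,[0,0,0.04],[0,0,4]],[1,[0,0,0.05],[0,0,0]],[1,[0,0,0.045],[0,0,0]],[0.3,[0,0,0],[0,0,0]]]}}

```text
time: 2.65
ee_pos: [0.5185, -0.2688, 0.0969]
ee_rot: [[0.654, -0.756, -0.015], [-0.756, -0.654, 0.007], [-0.015, 0.007, -1.0]]
contact_force: [-1.1, 1.0, -0.6]
grip_width: 0.855
grasp_force: 0.0
```

Emit:
{"api": "play_rows", "payload": {"commands": [[0.0,[0,0,0.02],[0,0,0]],[0.0,[0,0,0.019],[0,0,0]],[0,[0,0,0],[0,0,0]]]}}

```text
time: 2.95
ee_pos: [0.5241, -0.2713, 0.065]
ee_rot: [[0.653, -0.757, -0.002], [-0.757, -0.653, 0.001], [-0.002, 0.001, -1.0]]
contact_force: [-0.9, 0.0, 0.3]
grip_width: 0.501
grasp_force: 0.0
```

Emit:
{"api": "play_rows", "payload": {"commands": [[-1,[0,0,0],[0,0,0]],[-1,[0,0,0],[0,0,0]],[-1,[0,0,0],[0,0,0]],[-1,[0,0,0],[0,0,0]]], "grip_force": 25}}

```text
time: 3.35
ee_pos: [0.5263, -0.2727, 0.0678]
ee_rot: [[0.653, -0.758, 0.003], [-0.758, -0.653, -0.002], [0.003, -0.001, -1.0]]
contact_force: [-1.8, 0.9, 6.4]
grip_width: 0.157
grasp_force: 28.2
```

Emit:
{"api": "play_rows", "payload": {"commands": [[-1,[0,0,0],[0,0,0]],[-1,[0,0,0],[0,0,0]]]}}

```text
time: 3.55
ee_pos: [0.5263, -0.2727, 0.0678]
ee_rot: [[0.653, -0.758, 0.003], [-0.758, -0.653, -0.002], [0.003, -0.001, -1.0]]
contact_force: [-2.3, 0.4, 6.7]
grip_width: 0.161
grasp_force: 28.2
```

Emit:
{"api": "play_rows", "payload": {"commands": [[-1,[0,0,-0.003],[0,0,-5]],[-1,[0,0,0],[0,0,-7]],[-1,[0,0,0],[0,0,-7]],[-1,[0,0,0],[0,0,-7]],[-1,[0,0,0],[0,0,-7]]]}}

```text
time: 4.05
ee_pos: [0.5265, -0.272, 0.0679]
ee_rot: [[0.961, -0.275, 0.004], [-0.275, -0.961, -0.001], [0.004, -0.0, -1.0]]
contact_force: [4.4, -1.7, -8.1]
grip_width: 0.159
grasp_force: 26.3
```

Emit:
{"api": "play_rows", "payload": {"commands": [[-1,[0,0,0],[0,0,-7]],[-1,[0,0,0],[0,0,-6]],[-1,[0,0,0],[0,0,0]]]}}

```text
time: 4.35
ee_pos: [0.5265, -0.2717, 0.0679]
ee_rot: [[0.998, -0.057, 0.004], [-0.057, -0.998, -0.0], [0.004, 0.0, -1.0]]
contact_force: [5.1, -1.2, -9.0]
grip_width: 0.154
grasp_force: 26.3
```

```bash
python3 - <<'E'
from h import *
o=get_obs();print(o['ee_pos'],o['torque'],o['contact_force'],np.arctan2(o['ee_rot'][1][0],o['ee_rot'][0][0]),o['grip_width'])
E
```

```text
[ 0.52652486 -0.27173949  0.06794267] [-0.29609537 -1.13382748 -0.00154951] [ 5.10301222 -1.18437722 -9.02858499] -0.056617233530157726 0.1540110684968874
```

Emit:
{"api": "play_rows", "payload": {"commands": [[-1,[0,0,0.0015],[0,0,-3]],[-1,[0,0,0],[0,0,-3]],[-1,[0,0,0],[0,0,-3]],[-1,[0,0,0],[0,0,0]]]}}

```text
time: 4.75
ee_pos: [0.5264, -0.2717, 0.0679]
ee_rot: [[0.996, 0.092, 0.004], [0.092, -0.996, 0.001], [0.004, -0.001, -1.0]]
contact_force: [3.1, 1.0, -0.4]
grip_width: 0.159
grasp_force: 47.2
```

```bash
python3 - <<'E'
from h import *
o=get_obs();print(o['ee_pos'],o['torque'],o['contact_force'],np.arctan2(o['ee_rot'][1][0],o['ee_rot'][0][0]),o['grip_width'])
E
```

```text
[ 0.52643339 -0.27172101  0.06794994] [ 0.23168482 -0.65659365 -1.30258023] [ 3.06193698  0.95993557 -0.38357637] 0.09228861600507016 0.15853971618548146
```

The torque jumped to 1.3 N m, so the knob is at the stop. I'm releasing straight off and going up.

Emit:
{"api": "play_rows", "payload": {"commands": [[-0.4,[0,0,0],[0,0,0]],[0.2,[0,0,0],[0,0,0]],[0.3,[0,0,0],[0,0,0]],[0.3,[0,0,-0.02],[0,0,0]],[0.3,[0,0,-0.05],[0,0,0]]]}}

```text
time: 5.25
ee_pos: [0.5199, -0.2698, 0.1321]
ee_rot: [[0.995, 0.101, -0.012], [0.101, -0.995, 0.005], [-0.011, -0.006, -1.0]]
contact_force: [0.5, 0.0, 0.6]
grip_width: 0.65
grasp_force: 0.0
```

Emit:
{"api": "play_rows", "payload": {"commands": [[1,[-0.01,0,-0.05],[0,0,0]],[1,[-0.02,0,-0.05],[0,0,0]],[1,[-0.02,-0.01,-0.02],[0,0,0]],[1,[0,0,0],[0,0,0]]]}}

```text
time: 5.65
ee_pos: [0.4757, -0.2676, 0.2568]
ee_rot: [[0.995, 0.099, 0.005], [0.099, -0.995, -0.005], [0.005, 0.005, -1.0]]
contact_force: [-0.5, 0.2, -0.5]
grip_width: 0.998
grasp_force: 0.0
```

```bash
python3 - <<'E'
from h import *
np.set_printoptions(precision=4,suppress=True)
o=snap('wrist','w2');print(o['time'],o['ee_pos'],o['ee_rot'],o['joint_pos'])
k=proj('w2',(.525,-.271,.08));hb=proj('w2',(.522,-.168,.066));print(k,hb)
a=cv2.imread('pics/w2.png');u,v=((k+hb)/2).astype(int)
u0,v0=max(u-110,0),max(v-80,0);print(u0,v0)
a=cv2.resize(a[v0:v0+190,u0:u0+220],None,fx=3,fy=3,interpolation=cv2.INTER_CUBIC)
cv2.imwrite('pics/c2.png',np.clip(a*1.6,0,255).astype(np.uint8))
E
```

```text
5.65 [ 0.4757 -0.2676  0.2568] [[ 0.9951  0.0989  0.0051]
 [ 0.0989 -0.9951 -0.0049]
 [ 0.0046  0.0053 -1.    ]] [ 0.7016  0.184  -0.2961  1.823   0.0616  1.1365 -1.0871]
[328.3 137.9] [228.3 129.8]
168 53
```

View pics/c2.png

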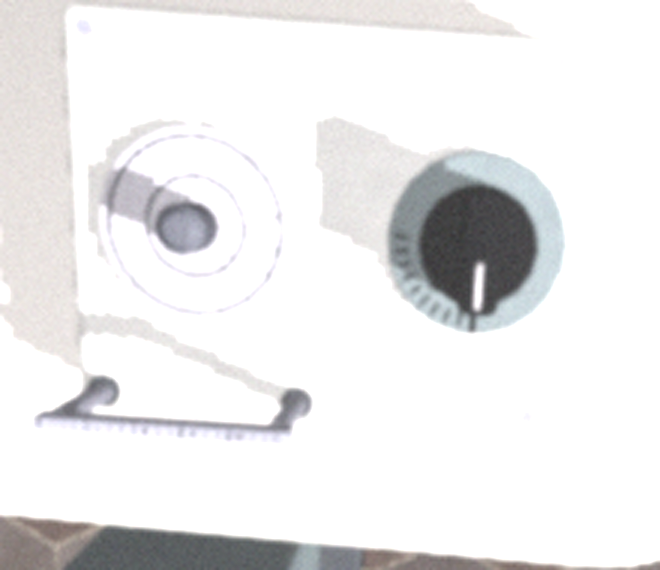

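The knob's white line now points at the long zero mark (crop 473,320), and the hub tip is at crop (186,229).

```bash
python3 - <<'E'
from h import *
c=lambda u,v,z:back('w2',168+u/3,53+v/3,z)
D=c(478,244,.05);a=c(481,264,.08);b=c(478,309,.08);H=c(187,229,.066);t1=c(38,418,.09);t2=c(290,433,.09);T=c(193.5,224,.042);L=c(78,27,.036)
print(D,a,b,H,T,t1,t2)
w=t1-t2;print('bar',np.arctan2(-w[0],w[1]),np.hypot(*w[:2]));w=T-D;print('hk',np.arctan2(-w[0],w[1]),np.hypot(*w[:2]))
w=b-a;print('line',np.arctan2(-w[1],-w[0]))
m=c(472,325,.041)
w=m-D;print('zero mark',np.arctan2(-w[1],-w[0]))
E
```

```text
[ 0.5264 -0.2708  0.05  ] [ 0.522  -0.2714  0.08  ] [ 0.507 -0.272  0.08 ] [ 0.5226 -0.17    0.066 ] [ 0.5227 -0.1659  0.042 ] [ 0.4573 -0.1275  0.09  ] [ 0.4603 -0.2124  0.09  ]
bar 0.03532099321158696 0.0849529869986924
hk 0.03525707115620913 0.10496523233909406
line 0.039978687123293
zero mark 0.038815446081464824
```

Emit:
{"api": "play_rows", "payload": {"commands": [[1,[0.008,-0.043,0],[0,0,0]],[1,[0.008,-0.043,0],[0,0,0]],[1,[0.008,-0.043,0],[0,0,0]],[1,[0.008,-0.043,0],[0,0,0]],[1,[0.008,-0.043,0],[0,0,0]]]}}

```text
time: 6.2
ee_pos: [0.4932, -0.0466, 0.2502]
ee_rot: [[0.995, 0.101, -0.003], [0.101, -0.995, 0.001], [-0.003, -0.001, -1.0]]
contact_force: [1.0, 0.2, -0.4]
grip_width: 1.0
grasp_force: 0.0
```

Emit:
{"api": "play_rows", "payload": {"commands": [[1,[0.008,-0.043,0],[0,0,0]],[1,[0.008,-0.043,0],[0,0,0]],[1,[0.008,-0.043,0],[0,0,0]],[1,[0.008,-0.043,0],[0,0,0]],[1,[0.008,-0.043,0],[0,0,0]]]}}

```text
time: 6.7
ee_pos: [0.5115, 0.171, 0.2502]
ee_rot: [[0.995, 0.101, -0.003], [0.101, -0.995, -0.0], [-0.003, 0.0, -1.0]]
contact_force: [-0.4, 0.5, -0.0]
grip_width: 1.0
grasp_force: 0.0
```

Emit:
{"api": "play_rows", "payload": {"commands": [[1,[0.003,-0.034,0.03],[0,0,0]],[1,[0,0,0.03],[0,0,3.7]],[1,[0,0,0],[0,0,0]],[1,[0,0,0],[0,0,0]]]}}

```text
time: 7.1
ee_pos: [0.511, 0.2025, 0.1905]
ee_rot: [[0.999, 0.037, -0.004], [0.037, -0.999, -0.001], [-0.004, 0.001, -1.0]]
contact_force: [-0.3, 0.1, 0.2]
grip_width: 1.001
grasp_force: 0.0
```

```bash
python3 - <<'E'
from h import *
np.set_printoptions(precision=4,suppress=True)
o=snap('wrist','w3');print(o['time'],o['ee_pos'],o['ee_rot'],o['joint_pos'])
print(proj('w3',(.52,.2075,.019)))
E
```

```text
7.1 [0.511  0.2025 0.1905] [[ 0.9993  0.0366 -0.0041]
 [ 0.0366 -0.9993 -0.0013]
 [-0.0041  0.0012 -1.    ]] [ 0.0859  0.3125 -0.6237  1.8596  0.2088  1.0394 -2.1563]
[316.2 176.6]
```

View pics/w3.png

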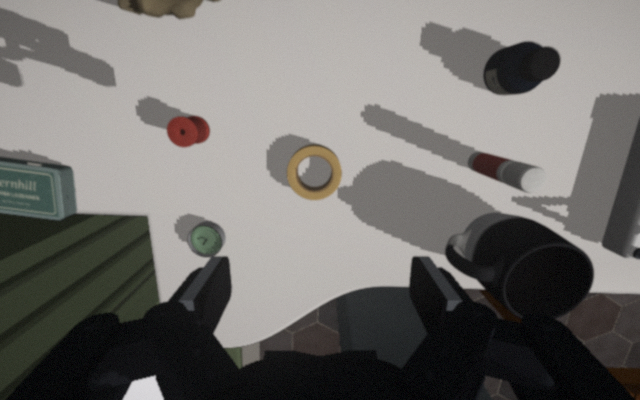

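The wrist view shows the roll at about (314,172), clear of its neighbours. I'm fitting its outline by colour.

```bash
python3 - <<'E'
from h import *
from scipy.optimize import least_squares
a=cv2.imread('pics/w3.png').astype(int);m=((a[:,:,2]-a[:,:,0])>30).astype(np.uint8);m[:135]=0;m[215:]=0;m[:,:270]=0;m[:,360:]=0
cs,_=cv2.findContours(m,cv2.RETR_EXTERNAL,cv2.CHAIN_APPROX_NONE);h=cv2.convexHull(max(cs,key=cv2.contourArea))
print(cv2.boundingRect(h),cv2.contourArea(h))
best=None
t=np.linspace(0,2*np.pi,90)
def sil(x,y):
    pts=np.array([proj('w3',(x+.028*np.cos(s),y+.028*np.sin(s),z)) for z in(0,.019) for s in t],np.float32)
    return cv2.convexHull(pts)
def area_c(h):
    M=cv2.moments(h);return np.array([M['m10']/M['m00'],M['m01']/M['m00']])
c=area_c(h.astype(np.float32))
r=least_squares(lambda p:area_c(sil(*p))-c,[.52,.2075],diff_step=.01);print(r.x,r.fun,cv2.contourArea(sil(*r.x)))
E
```

```text
(287, 145, 55, 55) 2341.0
[0.52256142 0.20991119] [0.00104147 0.00257852] 2447.6998962401412
```

Emit:
{"api": "play_rows", "payload": {"commands": [[1,[0.012,-0.0065,0.03],[0,0,0]],[1,[0,0,0.045],[0,0,0]],[1,[0,0,0.045],[0,0,0]],[1,[0,0,0.03],[0,0,0]],[1,[0,0,0],[0,0,0]]]}}

```text
time: 7.65
ee_pos: [0.5216, 0.2072, 0.0391]
ee_rot: [[0.999, 0.033, -0.007], [0.033, -0.999, -0.004], [-0.007, 0.003, -1.0]]
contact_force: [-1.3, -1.0, -0.4]
grip_width: 1.001
grasp_force: 0.0
```

Emit:
{"api": "play_rows", "payload": {"commands": [[1,[0,0,0.018],[0,0,0]],[1,[0,0,0.01],[0,0,0]],[1,[0,0,0],[0,0,0]]]}}

```text
time: 7.95
ee_pos: [0.5245, 0.2098, 0.0151]
ee_rot: [[0.999, 0.035, 0.001], [0.035, -0.999, -0.0], [0.001, 0.0, -1.0]]
contact_force: [0.4, -0.7, -0.0]
grip_width: 1.002
grasp_force: 0.0
```

Emit:
{"api": "play_rows", "payload": {"commands": [[1,[-0.002,0,0.004],[0,0,0]],[0.6,[0,0,0],[0,0,0]],[-1,[0,0,0],[0,0,0]],[-1,[0,0,0],[0,0,0]],[-1,[0,0,0],[0,0,0]]], "grip_force": 25}}

```text
time: 8.45
ee_pos: [0.5222, 0.2105, 0.0113]
ee_rot: [[0.999, 0.036, 0.001], [0.036, -0.999, 0.0], [0.001, 0.0, -1.0]]
contact_force: [-0.5, -0.8, 5.2]
grip_width: 0.644
grasp_force: 26.5
```

Emit:
{"api": "play_rows", "payload": {"commands": [[-1,[0,0,0],[0,0,0]],[-1,[0,0,0],[0,0,0]]]}}

```text
time: 8.65
ee_pos: [0.5222, 0.2106, 0.0112]
ee_rot: [[0.999, 0.036, 0.001], [0.036, -0.999, 0.0], [0.001, 0.0, -1.0]]
contact_force: [-2.2, -1.3, 6.1]
grip_width: 0.64
grasp_force: 26.5
```

Emit:
{"api": "play_rows", "payload": {"commands": [[-1,[0,0,-0.005],[0,0,0]],[-1,[0,0,-0.015],[0,0,0]],[-1,[0,0,-0.03],[0,0,0]],[-1,[0,0,-0.04],[0,0,0]],[-1,[0,0,-0.04],[0,0,0]]]}}

```text
time: 9.15
ee_pos: [0.5211, 0.2102, 0.1419]
ee_rot: [[0.999, 0.036, -0.001], [0.036, -0.999, 0.0], [-0.001, -0.0, -1.0]]
contact_force: [0.7, 0.2, -0.7]
grip_width: 0.638
grasp_force: 26.6
```

Emit:
{"api": "play_rows", "payload": {"commands": [[-1,[0,0,-0.04],[0,0,0]],[-1,[0,0,-0.04],[0,0,0]],[-1,[0,0,-0.02],[0,0,0]],[-1,[0,0,0],[0,0,0]]]}}

```text
time: 9.55
ee_pos: [0.524, 0.2119, 0.2455]
ee_rot: [[0.999, 0.036, 0.009], [0.036, -0.999, 0.003], [0.009, -0.003, -1.0]]
contact_force: [0.5, -0.0, 0.5]
grip_width: 0.639
grasp_force: 26.6
```

```bash
python3 - <<'E'
from h import *
np.set_printoptions(precision=4,suppress=True)
o=snap('wrist','w4');print(o['time'],o['ee_pos'],o['ee_rot'],o['grip_width'],o['grasp_force'])
p=o['ee_pos'];print(proj('w4',p),proj('w4',p+np.array([0,0,-.0112])),proj('w4',p+np.array([0,0,.008])))
print(proj('w4',p+np.array([.028,0,.008])),proj('w4',p+np.array([-.014,0,.008])),proj('w4',p+np.array([.028,0,-.0112])))
cv2.imwrite('pics/c4.png',cv2.resize(cv2.imread('pics/w4.png')[220:400,180:460],(800,514),interpolation=cv2.INTER_CUBIC))
E
```

```text
9.55 [0.524  0.2119 0.2455] [[ 0.9993  0.036   0.009 ]
 [ 0.036  -0.9993  0.0029]
 [ 0.0091 -0.0026 -1.    ]] 0.6387213990944838 26.61833285470493
[322.1 269.3] [322.  258.8] [322.2 277.7]
[324.6 220.8] [321.1 303.9] [324.1 207.8]
```

View pics/c4.png

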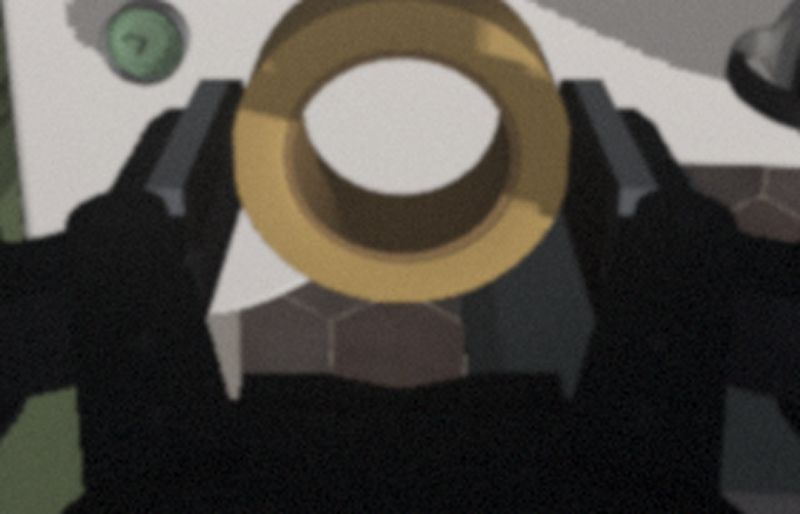

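The roll is held squarely between the pads with its hole open. Its near outer edge is at (320,326) and its width spans 262..380. I'm fitting its pose in the tool frame.

```bash
python3 - <<'E'
from h import *
from scipy.optimize import least_squares
im=get_image('wrist');HE=np.array(im['hand_eye']);fx,fy,cx,cy=im['fx'],im['fy'],im['cx'],im['cy']
a=im['pixels'].astype(int)
def pr(q):
    q=(q-HE[:3,3])@HE[:3,:3];return np.c_[fx*q[:,0]/q[:,2]+cx,fy*q[:,1]/q[:,2]+cy]
s=np.linspace(0,2*np.pi,721)
def circ(x,y,z,r): return pr(np.c_[x+r*np.cos(s),y+r*np.sin(s),0*s+z])
def f(p):
    x,y,z=p;o=circ(x,y,z,.028);h=circ(x,y,z,.014)
    return [o[:,1].max()-326,o[:,0].min()-262,o[:,0].max()-379.5,h[:,1].max()-310.5]
r=least_squares(f,[0,0,-.01],diff_step=1e-3,x_scale=.01);print(r.x,r.fun,f([0,0,-.008]))
E
```

```text
[-0.00496655 -0.00067941 -0.0031246 ] [ 4.07614077  0.78237181 -0.78243144 -3.96983283] [np.float64(2.4495393812156863), np.float64(-0.21769467990588964), np.float64(3.2254098862367755), np.float64(-6.627309951005884)]
```

Emit:
{"api": "play_rows", "payload": {"commands": [[-1,[-0.001,0.02,0],[0,0,0]],[-1,[-0.0015,0.04,0],[0,0,0]],[-1,[-0.0015,0.04,0],[0,0,0]],[-1,[-0.0015,0.04,0],[0,0,0]],[-1,[-0.0015,0.04,0],[0,0,0]]]}}

```text
time: 10.15
ee_pos: [0.5191, 0.0284, 0.2379]
ee_rot: [[0.999, 0.036, -0.004], [0.036, -0.999, 0.0], [-0.004, -0.0, -1.0]]
contact_force: [0.6, -0.3, -0.3]
grip_width: 0.637
grasp_force: 26.6
```

Emit:
{"api": "play_rows", "payload": {"commands": [[-1,[-0.0015,0.04,0],[0,0,0]],[-1,[-0.0015,0.04,0],[0,0,0]],[-1,[-0.0015,0.04,0],[0,0,0]],[-1,[-0.0015,0.04,0],[0,0,0]],[-1,[-0.0015,0.04,0],[0,0,0]]]}}

```text
time: 10.65
ee_pos: [0.5188, -0.1712, 0.2378]
ee_rot: [[0.999, 0.036, -0.004], [0.036, -0.999, 0.001], [-0.004, -0.002, -1.0]]
contact_force: [0.6, 0.3, -0.8]
grip_width: 0.639
grasp_force: 26.6
```

Emit:
{"api": "play_rows", "payload": {"commands": [[-1,[0,0,0],[0,0,0]],[-1,[0,0,0.03],[0,0,0]],[-1,[0,0,0.03],[0,0,0]],[-1,[0,0,0.02],[0,0,0]],[-1,[0,0,0],[0,0,0]]]}}

```text
time: 11.15
ee_pos: [0.516, -0.1683, 0.1548]
ee_rot: [[0.999, 0.036, -0.011], [0.036, -0.999, 0.004], [-0.011, -0.005, -1.0]]
contact_force: [-0.5, -0.1, -0.6]
grip_width: 0.636
grasp_force: 26.6
```

Emit:
{"api": "play_rows", "payload": {"commands": [[-1,[0,0,0],[0,0,0]],[-1,[0,0,0],[0,0,0]],[-1,[0,0,0],[0,0,0]]]}}

```text
time: 11.45
ee_pos: [0.5218, -0.1701, 0.1617]
ee_rot: [[0.999, 0.036, 0.003], [0.036, -0.999, -0.001], [0.002, 0.001, -1.0]]
contact_force: [0.6, 0.7, -1.2]
grip_width: 0.634
grasp_force: 26.6
```

```bash
python3 - <<'E'
from h import *
np.set_printoptions(precision=4,suppress=True)
o=snap('wrist','w5');print(o['time'],o['ee_pos'],o['ee_rot'],o['grip_width'],o['grasp_force'],o['joint_pos'])
E
```

```text
11.45 [ 0.5218 -0.1701  0.1617] [[ 0.9994  0.0357  0.0025]
 [ 0.0357 -0.9994 -0.0008]
 [ 0.0025  0.0009 -1.    ]] 0.6337945694618229 26.63452619308373 [ 0.5879  0.3078 -0.4011  1.8986  0.1452  0.9606 -1.4146]
```

View pics/w5.png

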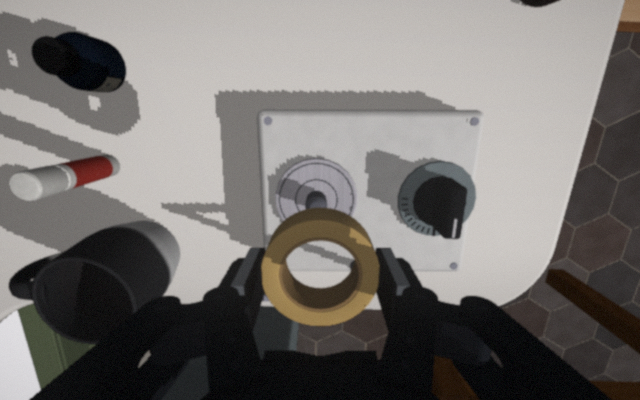

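The wrist view shows the roll held level above the winder, the knob at zero, and the turntable spanning u 276..356 behind the roll with the hub pin at (317,200).

```bash
python3 - <<'E'
from h import *
f='w5'
s=np.linspace(0,2*np.pi,181)
for c in [(.523,-.1675),(.523,-.170),(.523,-.165)]:
    o=np.array([proj(f,(c[0]+.036*np.cos(t),c[1]+.036*np.sin(t),.042)) for t in s])
    print(c,'u',o[:,0].min(),o[:,0].max(),'vmin',o[:,1].min(),'axis',proj(f,(*c,.042)),proj(f,(*c,.066)))
print(get_obs()['ee_pos'])
a=cv2.imread('pics/w5.png')
cv2.imwrite('pics/c5.png',cv2.resize(np.clip(a[145:275,250:390]*1.5,0,255).astype(np.uint8),None,fx=4.5,fy=4.5,interpolation=cv2.INTER_CUBIC))
E
```

```text
(0.523, -0.1675) u 276.2 359.8 vmin 157.3 axis [318.1 199.1] [317.9 207.5]
(0.523, -0.17) u 279.2 362.7 vmin 157.4 axis [320.9 199.2] [321.1 207.6]
(0.523, -0.165) u 273.3 356.9 vmin 157.2 axis [315.2 199. ] [314.7 207.4]
[ 0.52166589 -0.17018066  0.16160056]
```

View pics/c5.png

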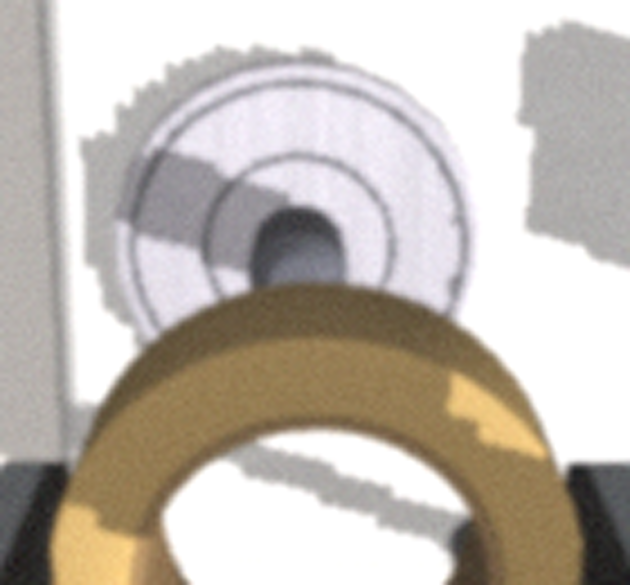

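Emit:
{"api": "play_rows", "payload": {"commands": [[-1,[0,-0.003,0.01],[0,0,0]],[-1,[0,0,0.015],[0,0,0]],[-1,[0,0,0.015],[0,0,0]],[-1,[0,0,0.01],[0,0,0]],[-1,[0,0,0.005],[0,0,0]]]}}

```text
time: 12.0
ee_pos: [0.519, -0.1666, 0.1029]
ee_rot: [[0.999, 0.036, -0.004], [0.036, -0.999, 0.001], [-0.004, -0.001, -1.0]]
contact_force: [-0.2, -0.6, -0.6]
grip_width: 0.639
grasp_force: 26.6
```

Emit:
{"api": "play_rows", "payload": {"commands": [[-1,[0,0,0],[0,0,0]],[-1,[0,0,0],[0,0,0]],[-1,[0,0,0],[0,0,0]],[-1,[0,0,0],[0,0,0]],[-1,[0,0,0],[0,0,0]]]}}

```text
time: 12.5
ee_pos: [0.521, -0.1671, 0.1058]
ee_rot: [[0.999, 0.036, 0.001], [0.036, -0.999, -0.0], [0.001, 0.0, -1.0]]
contact_force: [0.5, 0.4, 0.0]
grip_width: 0.64
grasp_force: 26.6
```

Down 18.5 mm gently and 1 mm forward, then settle.

Emit:
{"api": "play_rows", "payload": {"commands": [[-1,[0.001,0,0.004],[0,0,0]],[-1,[0,0,0.004],[0,0,0]],[-1,[0,0,0.004],[0,0,0]],[-1,[0,0,0.003],[0,0,0]],[-1,[0,0,0.0025],[0,0,0]]]}}

```text
time: 13.0
ee_pos: [0.5213, -0.1669, 0.0872]
ee_rot: [[0.999, 0.036, -0.001], [0.036, -0.999, 0.0], [-0.001, -0.0, -1.0]]
contact_force: [0.3, 0.6, -0.2]
grip_width: 0.643
grasp_force: 26.6
```

Emit:
{"api": "play_rows", "payload": {"commands": [[-1,[0,0,0],[0,0,0]],[-1,[0,0,0],[0,0,0]],[-1,[0,0,0],[0,0,0]],[-1,[0,0,0],[0,0,0]],[-1,[0,0,0],[0,0,0]]]}}

```text
time: 13.5
ee_pos: [0.5217, -0.167, 0.0879]
ee_rot: [[0.999, 0.036, 0.0], [0.036, -0.999, -0.0], [0.0, 0.0, -1.0]]
contact_force: [0.4, 0.3, -0.2]
grip_width: 0.639
grasp_force: 26.6
```

Emit:
{"api": "play_rows", "payload": {"commands": [[-1,[0,0,0],[0,0,0]],[-1,[0,0,0],[0,0,0]],[-1,[0,0,0],[0,0,0]],[-1,[0,0,0],[0,0,0]],[-1,[0,0,0],[0,0,0]]]}}

```text
time: 14.0
ee_pos: [0.5216, -0.167, 0.0877]
ee_rot: [[0.999, 0.036, -0.0], [0.036, -0.999, 0.0], [-0.0, -0.0, -1.0]]
contact_force: [-0.1, 0.4, -0.1]
grip_width: 0.64
grasp_force: 26.6
```

```bash
python3 - <<'E'
from h import *
np.set_printoptions(precision=4,suppress=True)
o=snap('wrist','w6');print(o['time'],o['ee_pos'],o['ee_rot'],o['grip_width'],o['grasp_force'],o['contact_force'],o['joint_velocities'])
snap('top','t6');snap('scene','s6')
a=cv2.imread('pics/w6.png')[130:360,200:500];b=cv2.imread('pics/s6.png')[120:230,310:490]
cv2.imwrite('pics/c6.png',np.hstack([cv2.resize(np.clip(x*1.3,0,255).astype(np.uint8),(400,h),interpolation=cv2.INTER_CUBIC)[:245] if 0 else cv2.resize(np.clip(x*1.3,0,255).astype(np.uint8),(400,300),interpolation=cv2.INTER_CUBIC) for x in(a,b)]))
x=cv2.absdiff(cv2.imread('pics/t0.png'),cv2.imread('pics/t6.png'))
print('roll now (tcp proj in w6)',proj('w6',o['ee_pos']),proj('w6',(.5225,-.1665,.066)))
E
```

```text
14.0 [ 0.5216 -0.167   0.0877] [[ 0.9994  0.0355 -0.    ]
 [ 0.0355 -0.9994  0.    ]
 [-0.     -0.     -1.    ]] 0.6403022552777909 26.633595703169703 [-0.1497  0.4494 -0.1006] [ 0.0008  0.0024  0.      0.0035 -0.0001  0.0007 -0.001 ]
roll now (tcp proj in w6) [322.1 269.3] [321.1 248.3]
```

View pics/c6.png

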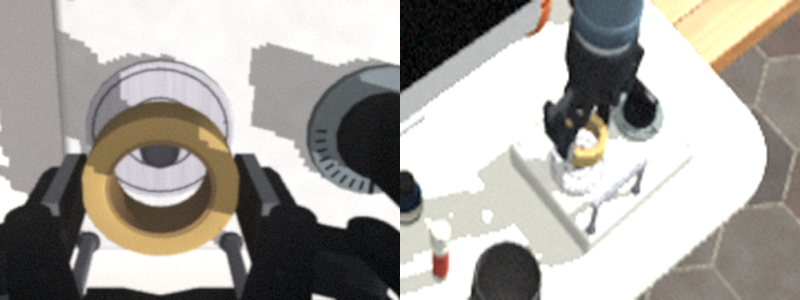

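The roll is centred over the hub to about 1 mm: in the left crop the hub is at u=161 and the roll's midline at 161. It is level and touches nothing, so I'm handing in.

```bash
python3 -c "from plant import sign_off;print(sign_off())"
```

```text
the job is handed in; nothing more can be done
None
```

The counter knob is back at its zero stop, and I handed in with the roll held still and level about 1 cm above the hub tip, centred to about 1 mm and touching only the fingers; no bumps registered on the way, though I made no final camera check that the other objects stayed put.

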